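# Lower the dough tub on the hand-cranked bench lift

## Task

The lidded dough tub is standing raised on the hand-cranked bench lift, held by the pawl in its ratchet wheel. Flick the red-knobbed pawl lever over to release without forcing it, then take the crank handle, wind up a touch until the pawl springs clear, and ease the crank back slowly and under control until the carriage sits down on its rubber stop: never let it run, and do not crank it hard against the stop. Finish with the lever left thrown over, the handle let go and the other things on the bench where they were.

Things in the scene. Friction and masses are not known exactly. Their poses are not given: they have to be found in the camera images.
- lift: Bench tub lift, fixed: grey base plate (lift x +-100, y -100 to +300, 10 mm thick), two-post steel mast 326 mm high over the origin, blue gear case on its -y side (x -63 to +87, y -69 to -21, z 70 to 240 mm), tub carriage on its +y side. Origin at bench level under the winding shaft; z up. 'Lift x, y, z' below means this frame.
- shaft (a point): On the axis of the winding shaft, at the middle of the handle's length: lift (0, -163, 155) mm. The shaft is level, along lift y; ratchet wheel (86 mm across, 16 teeth, y = -84), pawl, lever and crank are on its -y end. The weight turns it in the lowering direction with 0.6 to 1.2 N m (7 to 13 N at the handle); with nothing holding it, it runs away at once.
- drum (a joint): Turn of shaft, ratchet wheel, pinion and crank together, rad, 0 at the start, growing as it is wound UP; 1 rad moves the carriage 20 mm. Winding up carries the top of the wheel towards lift -x; lowering turns the crank up over the top towards lift +x and down, 1.7 to 3.4 rad in all.
- handle: Black crank handle: sleeve 24 mm in diameter, 90 mm long, level along lift y, spinning freely on its pin, so a gripper can hold it pointing down all the way round. Origin at its centre, lift y = -163 mm, 90 mm from the shaft axis; the flat crank arm is at lift y = -108 to -116 mm. At the start the arm leans 0.7 to 1.4 rad from straight up towards lift -x (set differently each time).
- lever: Throw lever of the pawl, with a red ball on top. Origin on its pin, lift (60, -94, 219) mm; it swings in the x-z plane. An over-centre spring keeps it at either end of a 0.70 rad throw: leaning 0.35 rad to lift -x (pawl sprung into the wheel, the start) or 0.35 rad to lift +x (release). 4 to 8 N at the ball push it over; both ends are hard stops: over 20 N bends it.
- lever_ball (a point): Centre of the lever's red ball, 20 mm in diameter, 56 mm from the pin, lift y = -94 mm. Lift x = 41 mm at the start, 79 mm when fully thrown to release; z = 272 mm at both ends, 275 mm mid-way.
- pawl_tip (a point): Nose of the brass pawl on top of the ratchet wheel. Lift z about 190 mm in the teeth, 209 mm when sprung clear (tooth tips: 198). After the lever is thrown the loaded tooth still traps the pawl; it springs clear when the shaft is wound up by 0.10 to 0.15 rad (9 to 14 mm at the handle) from where the pawl held it, and then the whole load hangs on the crank.
- carriage: Tub carriage sliding on the mast: grey plate, two forks along lift +y, white lidded dough tub 250 x 200 x 115 mm; 3.4 to 5.8 kg in all. Origin on the mast's centre line, level with the underside of its heel (lift x = 0, y = 41 mm), at lift z = 100 mm at the start. The heel lands on a rubber-capped stop screw on the base plate, set anew each time, anywhere from lift z 35 to 65 mm.
- heel (a point): Underside of the carriage's heel, the spot that lands on the stop (rubber cap 28 mm in diameter that gives about 1 mm under the weight; not measured: its height must be felt). The crank goes slack in the hand when the heel lands; turning it on from there multiplies the hand's force by 4.5 at the stop. The tub is down when the stop carries its whole weight.
- shaker: Bystander: clear flour shaker jar, 60 mm in diameter, 130 mm high, loose, origin at the centre of its underside.
- scraper: Bystander: bench scraper lying flat, 110 x 150 x 25 mm, loose, origin at the centre of its underside.
- seedtub: Bystander: yellow lidded seed box, 118 x 88 x 65 mm, loose, origin at the centre of its underside.

How it is judged:
By the outcome, as a careful person would: the job done as asked, in the order asked, and still so for the second after the job is handed in, with the robot touching nothing.
It also fails if it takes over 72 s, if anything falls off the work surface, if the arm or the gripper's body presses on something with over 40 N, if the wrist force passes 120 N, or if a joint passes its speed limit or range.

## Robot

A 6-joint arm with a two-finger parallel gripper is mounted at the origin on the work surface. World frame = base frame: x ahead of the robot, y to its left, z up, the work surface at z = 0. Lengths are in m, angles in rad, forces in N, time in s.
With the tool pointing down it reaches from about 0.375 to 0.975 m from the base axis. Payload 3.8 kg.
Tool frame: the origin (TCP) lies on the centre line of the jaws, within the pads' length; the fingertips stand 14 mm ahead of it and the grasp point (between the pads) lies 5 mm behind it (tcp_to_tips is the distance from the TCP to the fingertips, in m); z points along the fingers, y is the line along which they close (so a half turn about z gives the same grasp; the last joint's range is limited). The gripper opens to 85 mm and grips with 20 to 120 N. Pads are 22 mm wide; open, the fingers measure 114 mm over their backs; the gripper's body (76 mm by 85 mm) begins 54 mm behind the grasp point. The pads swing forward as they close: fully open they stand 13 mm farther back than shut.
Start: joints at [1.115, 0.264, 1.604, -0, 1.274, -0.037], TCP at [0.274, 0.617, 0.245] pointing down, gripper open.
Joint ranges: [-2.63, 2.63], [-0.94, 2.18], [0.31, 2.57], [-1.31, 4.45], [0, 2.66], [-2.55, 2.55]. Speed limits (rad/s): [2.57, 2.57, 3.14, 3.14, 3.14, 3.14].

## Interface

Orientations are given as a unit quaternion [w, x, y, z].
In Python, from rig import * gives the robot as it stands.
- The arm moves only by the shell command python3 -m pendant 'ROWS' [OPENING] [FORCE]. ROWS is JSON, a list that holds one entry, the list of rows, each a list of 4 numbers: the shift along the tool's x, y, z scaled (see below), then the turn about the tool's z scaled (see below). A call has 1 to 10 rows; each row shifts and turns the commanded pose from where the row before left it, along the tool's axes as they then stand; what a row does not reach is not made up. The controller multiplies each number of a shift by 200 mm and each number of a turn by 2 rad. A row lasts 1/12 s, in which the tool goes at most 41.7 mm and 7.16 degrees, less where a joint would pass 70% of its speed; a pose out of reach is approached as far as the arm can. A call with a number of a shift or a turn outside -1 to 1 is refused whole. A call with a gripper value outside its range is refused whole. OPENING is the closure, from -1 (fully open) to 1 (shut), so that 0 is half open, set as the call begins (- or left out, the last holds). The fingers move at their own pace and stop on an object; FORCE is the grip in N (left out, the last holds). Time passes only in rows, so rows that do not move let the fingers close. It gives the time, the measured TCP pose, the force, the opening and the grip force at its end, in the units of the state.
- state(): the state, without advancing time (a new reading comes with each control period).
- grab_frame(name): name is "scene" or "top" or "wrist"; returns a dict with "color" (384x512x3 uint8, red, green, blue), "range_z" (384x512 float32, m along the optical axis (not along the pixel's ray), 0 where there is no reading), "fx", "fy", "cx", "cy" (pixels), "xyz" and "rotation" of the camera in the world; the wrist camera has in their place "tool_from_camera" (4x4, takes a point from camera to tool coordinates, whose origin is the TCP and whose axes are the flange's). Camera axes: x right, y up, looking along -z (the intrinsics and any distortion apply to the point x, -y, -z); pixel columns grow to the right and rows downward; lengths in m; the calibration is good to about 2 mm. The wrist camera is an equidistant fisheye: a pixel r from the principal point sees the ray r / f radians off the axis. A picture is of the moment at which its call begins: read the wrist's pose just before it.
- close_job(): hands the job in; it is judged then, once.
The state is a dict: "time_s": time; "qpos": joint angles; "qvel": joint speeds; "joint_torque": joint torques, N m; "position": TCP position; "orientation": TCP orientation; "wrist_force": force on the tool from outside, world axes, zero at the start; "wrist_torque": the same for the moment, N m; "gripper_width": opening from 0.0 (shut) to 1.0 (fully open); "gripper_force": force on a finger pad.
Only numpy, scipy, OpenCV 4.12 (cv2) and the standard library are available. Lean on these libraries where they do the work, as an engineer would, in place of code of your own. Each camera call takes 0.05 s, during which the arm holds its last target. There are 200 camera calls.

## Working session

There is one attempt and no reset: what is moved stays moved. The work goes in short steps, Python scripts to look and compute and a shell command to move; the robot and the scene stay as the last step left them, time stands still between calls to the robot, and variables do not carry over. Pictures are saved under pics/ and viewed, at most 10 in all, crops included, and the job is handed in when it is done.

```bash
mkdir -p pics; ls; cat > h.py <<'E'
from rig import *
import numpy as np, cv2
def save(f,n): cv2.imwrite('pics/'+n,cv2.cvtColor(f['color'],cv2.COLOR_RGB2BGR))
def pts(f):
    z=f['range_z']; v,u=np.mgrid[:384,:512]
    c=np.stack([(u-f['cx'])/f['fx']*z,-(v-f['cy'])/f['fy']*z,-z],-1)
    R=np.array(f['rotation'])
    if R.shape!=(3,3):
        from scipy.spatial.transform import Rotation as Q
        R=Q.from_quat([R[1],R[2],R[3],R[0]]).as_matrix()
    return c@R.T+np.array(f['xyz'])
E
python3 - <<'E'
from h import *
s=state(); print(s)
for n in ['scene','top']:
    f=grab_frame(n); save(f,n+'0.png'); np.savez(n+'0.npz',**f); print(n,{k:f[k] for k in f if k not in('color','range_z')})
    P=pts(f); c=f['color'].astype(int); ok=f['range_z']>0
    red=(c[...,0]>130)&(c[...,1]<70)&(c[...,2]<70)&ok
    v,u=np.nonzero(red); print('red',red.sum(), u.mean() if len(u) else 0, v.mean() if len(v) else 0, np.median(P[red],0))
E
```

```text
pics
{'time_s': 0.0, 'qpos': array([ 1.11512616e+00,  2.64774980e-01,  1.60540266e+00, -1.63696634e-05,
        1.27368298e+00, -3.68976594e-02]), 'qvel': array([ 9.76892768e-04,  6.21634661e-05, -1.07134818e-03, -6.06260133e-04,
       -1.12155013e-03, -6.47340358e-04]), 'joint_torque': array([-6.64057534e-04, -5.15107119e+01, -3.67321837e+01, -5.39818686e-06,
        1.27495191e-02,  1.44846950e-05]), 'position': array([0.27417448, 0.61603335, 0.2439318 ]), 'orientation': array([-2.68879399e-04,  2.07857111e-01,  9.78158543e-01, -1.10167194e-03]), 'wrist_force': array([-0.06956027,  0.67068051, -0.02273894]), 'wrist_torque': array([ 0.01300174,  0.07172909, -0.01905045]), 'gripper_force': 0.0, 'gripper_width': 1.0014783803302298}
scene {'fx': 497.9231108604724, 'fy': 497.9231108604724, 'cx': 253.87351941102423, 'cy': 187.8194901884156, 'xyz': array([ 1.13424985, -1.1400698 ,  0.92007488]), 'rotation': array([0.84580957, 0.46652517, 0.13530774, 0.22057256])}
red 17 305.11764705882354 141.58823529411765 [0.6103627  0.03214236 0.27777921]
top {'fx': 464.96607726327426, 'fy': 464.96607726327426, 'cx': 257.27229142029427, 'cy': 192.4582019645696, 'xyz': array([ 0.42302158, -0.14107228,  1.33811195]), 'rotation': array([ 0.71097237,  0.03755021, -0.02104604, -0.70190123])}
red 21 191.71428571428572 150.38095238095238 [0.60724155 0.03657614 0.27991469]
```

View pics/scene0.png

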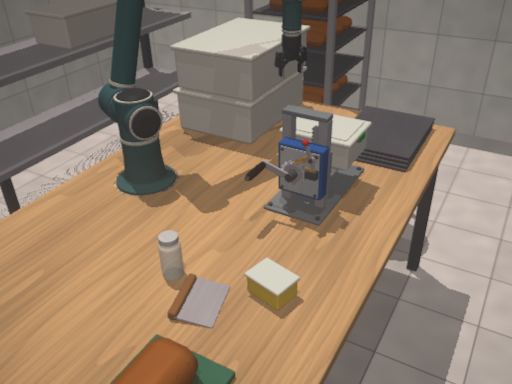

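View pics/top0.png

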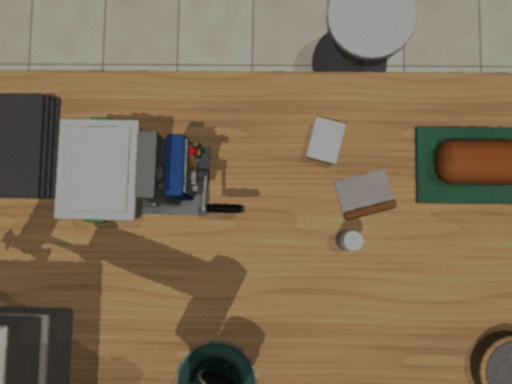

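The scene view shows the lift at (300,165), with the black handle at (256,171) and the red ball at (305,142). In the top view the blue case is at (177,167) and the handle at (225,208), leaning towards −x. The bystanders are well clear to the right, so I'll get the lift pose next.

```bash
python3 - <<'E'
from h import *
for n in ['top','scene']:
    f=dict(np.load(n+'0.npz')); P=pts(f); c=f['color'].astype(int); z=f['range_z']>0
    blue=(c[...,2]>c[...,0]+40)&(c[...,2]>80)&z&(P[...,2]>.06)
    t=blue&(P[...,2]>.225)&(P[...,2]<.255)
    for nm,m in [('blue',blue),('bluetop',t)]:
        q=P[m]; r=cv2.minAreaRect((q[:,:2]*1000).astype(np.float32)); print(n,nm,m.sum(),np.round(r[0],1),np.round(r[1],1),round(r[2],2),np.median(q[:,2]))
    tub=z&(P[...,1]>.13)&(P[...,1]<.45)&(P[...,0]>.42)&(P[...,0]<.75)&(c.min(-1)>150)&(P[...,2]>.15)&(P[...,2]<.3)
    q=P[tub]; r=cv2.minAreaRect((q[:,:2]*1000).astype(np.float32)); print(' tub',tub.sum(),np.round(r[0],1),np.round(r[1],1),round(r[2],2),np.median(q[:,2]))
    bk=z&(c.max(-1)<50)&(P[...,1]>-.15)&(P[...,1]<.04)&(P[...,0]>.4)&(P[...,0]<.6)&(P[...,2]>.12)&(P[...,2]<.3)
    q=P[bk]; 
    if len(q)>5:
        r=cv2.minAreaRect((q[:,:2]*1000).astype(np.float32)); print(' handle',bk.sum(),np.round(r[0],1),np.round(r[1],1),round(r[2],2),np.percentile(q[:,2],[5,50,95]),np.median(q,0))
    red=(c[...,0]>110)&(c[...,1]<75)&(c[...,2]<75)&z&(P[...,2]>.25)&(P[...,2]<.32)&(P[...,1]<.2)
    v,u=np.nonzero(red)
    # ray centre at z=.272
    from scipy.spatial.transform import Rotation as Q
    R=f['rotation'];R=Q.from_quat([R[1],R[2],R[3],R[0]]).as_matrix()
    d=R@np.array([(u.mean()-f['cx'])/f['fx'],-(v.mean()-f['cy'])/f['fy'],-1]); o=f['xyz']
    print(' ball',len(u),o+d*(.272-o[2])/d[2])
E
```

```text
top blue 817 [578.9  80.8] [ 38.  145.1] 86.18 0.23922500853633433
top bluetop 817 [578.9  80.8] [ 38.  145.1] 86.18 0.23922500853633433
 tub 6537 [570. 282.] [191.4 239.4] 89.16 0.22188193676302626
 handle 287 [511.2   0.7] [155.9  71.1] 43.41 [0.16201952 0.18675546 0.19139397] [ 0.48075655 -0.02168064  0.18675546]
 ball 41 [0.60812294 0.03831503 0.272     ]
scene blue 338 [580.   81.2] [ 47.5 147.7] 86.91 0.23992020311838025
scene bluetop 329 [580.   81.2] [ 47.5 147.7] 86.91 0.2399809118518983
 tub 1108 [572.7 257.4] [245.2 240.5] 89.05 0.22324542212934995
 ball 25 [0.60661992 0.04087769 0.272     ]
```

```bash
python3 - <<'E'
from h import *
f=dict(np.load('top0.npz')); P=pts(f); c=f['color'].astype(int); z=f['range_z']>0
def rep(nm,m):
    n,l,s,_=cv2.connectedComponentsWithStats(m.astype(np.uint8)); 
    if n<2: return print(nm,'none')
    k=1+np.argmax(s[1:,4]); q=P[l==k]; r=cv2.minAreaRect((q[:,:2]*1000).astype(np.float32))
    vx=cv2.fitLine((q[:,:2]*1000).astype(np.float32),cv2.DIST_L2,0,.01,.01).ravel()
    print(nm,len(q),np.round(r[0],1),np.round(r[1],1),round(r[2],2),'axis deg',np.degrees(np.arctan2(vx[1],vx[0])),'med',np.median(q,0),'z',np.percentile(q[:,2],[5,95]))
x,y,Z=P[...,0],P[...,1],P[...,2]
rep('handle',z&(c.max(-1)<60)&(y>-.1)&(y<.03)&(x>.44)&(x<.54)&(Z>.15)&(Z<.3))
rep('mast',z&(Z>.315)&(Z<.34)&(x>.45)&(x<.7)&(y>.05)&(y<.25))
rep('tubtop',z&(Z>.205)&(Z<.235)&(y>.16)&(y<.5)&(x>.4)&(x<.75)&(c.min(-1)>130))
rep('plate',z&(Z>.005)&(Z<.016)&(y>-.05)&(y<.5)&(x>.4)&(x<.8)&(c.max(-1)-c.min(-1)<25))
rep('armflat',z&(Z>.15)&(Z<.22)&(y>.0)&(y<.05)&(x>.44)&(x<.54))
E
```

```text
handle 264 [478.8 -29.9] [92.2 19.5] 87.89 axis deg 89.160706 med [ 0.47885502 -0.02894343  0.18722566] z [0.18235416 0.19158415]
mast 1366 [567.9 131. ] [ 45.3 148.4] 89.15 axis deg -0.7917531 med [0.56690925 0.12962878 0.32509781] z [0.32113584 0.32808867]
tubtop 7631 [569.6 282. ] [195.6 243.7] 89.09 axis deg -0.56206816 med [0.56768391 0.27979399 0.22160204] z [0.21642485 0.225616  ]
plate 711 [515.8 128.5] [ 95.4 188.3] 0.91 axis deg -77.52897 med [0.48781749 0.09884595 0.00944847] z [0.00598465 0.01384432]
armflat 161 [504.2  12.6] [71.1 23.8] 0.99 axis deg 7.683743 med [0.49063403 0.01640248 0.18240531] z [0.16835224 0.18985588]
```

Lift pose: origin ≈ (0.568, 0.132), yaw ≈ −0.85°. The mast, tub, handle and ball all agree. The crank leans about 1.31 rad, which puts the handle at about world (0.479, −0.030, 0.178). Next I close the gripper, rise and turn so that tool y = lift x and tool x = lift y.

```bash
python3 -m pendant '[[[0,0,-0.09,0.0584],[0,0,-0.09,0.0584],[0,0,-0.09,0.0584],[0,0,-0.09,0.0584],[0,0,-0.09,0.0584],[0,0,-0.09,0.0584],[0,0,-0.09,0.0584],[0,0,-0.09,0.0584],[0,0,-0.09,0.0584],[0,0,-0.09,0.0584]]]' 1 40
python3 -m pendant '[[[-0.143,0.0766,0,0],[-0.143,0.0766,0,0],[-0.143,0.0766,0,0],[-0.143,0.0766,0,0],[-0.143,0.0766,0,0],[-0.143,0.0766,0,0],[-0.143,0.0766,0,0],[-0.143,0.0766,0,0],[-0.143,0.0766,0,0],[-0.143,0.0766,0,0]]]'
python3 -m pendant '[[[-0.143,0.0766,0,0],[-0.143,0.0766,0,0],[-0.143,0.0766,0,0],[-0.143,0.0766,0,0],[-0.143,0.0766,0,0],[-0.143,0.0766,0,0],[-0.143,0.0766,0,0],[-0.143,0.0766,0,0],[-0.143,0.0766,0,0],[-0.143,0.0766,0,0]]]'
cat >> h.py <<'E'
from scipy.spatial.transform import Rotation as Q
def tool():
    s=state(); w,x,y,z=s['orientation']; R=Q.from_quat([x,y,z,w]).as_matrix()
    d=s['position']-[.568,.132,0]; t=-.0148; c=np.cos(t);n=np.sin(t)
    print('lift tcp mm',np.round(1000*np.array([c*d[0]+n*d[1],-n*d[0]+c*d[1],d[2]]),1),'t',round(s['time_s'],2),'F',np.round(s['wrist_force'],1),'M',np.round(s['wrist_torque'],2),'w',s['gripper_width'],s['gripper_force'],'yang',np.degrees(np.arctan2(R[1,1],R[0,1])),'tilt',np.round(R[:2,2],3))
    return s,R
E
python3 -c "
from h import *
s,R=tool(); print(R)
f=grab_frame('wrist'); save(f,'w1.png'); print(f['tool_from_camera'],f['fx'],f['cx'],f['cy'])"
```

```text
time_s: 0.93
position: [0.2744, 0.6164, 0.4254]
orientation: [0.0, 0.715, 0.699, -0.001]
wrist_force: [-0.1, -0.1, -1.0]
gripper_width: 0.004
gripper_force: 0.0
time_s: 1.77
position: [0.4233, 0.3266, 0.4248]
orientation: [-0.0, 0.713, 0.702, -0.0]
wrist_force: [0.1, 0.5, -0.8]
gripper_width: -0.002
gripper_force: 0.0
time_s: 2.6
position: [0.5719, 0.0383, 0.4248]
orientation: [-0.0, 0.713, 0.701, -0.0]
wrist_force: [0.7, 1.0, -0.3]
gripper_width: -0.002
gripper_force: 0.0
lift tcp mm [  5.3 -93.7 424.8] t 2.6 F [ 0.7  1.  -0.3] M [-0.01  0.02 -0.04] w -0.0017849142371779202 0.0 yang -0.921778115261121 tilt [-0.001  0.   ]
[[ 1.60873898e-02  9.99870252e-01 -8.21221281e-04]
 [ 9.99870589e-01 -1.60873637e-02  3.84784112e-05]
 [ 2.52621334e-05 -8.21734023e-04 -9.99999662e-01]]
[[ 3.86715259e-04  9.61926927e-01  2.73306491e-01  6.98186183e-02]
 [ 9.99999920e-01 -4.00100555e-04 -6.76065398e-06  3.10138782e-07]
 [ 1.02846823e-04  2.73306471e-01 -9.61927005e-01 -1.29933208e-01]
 [ 0.00000000e+00  0.00000000e+00  0.00000000e+00  1.00000000e+00]] 297.3186396354542 253.46865286262812 191.1035617541248
```

View pics/w1.png

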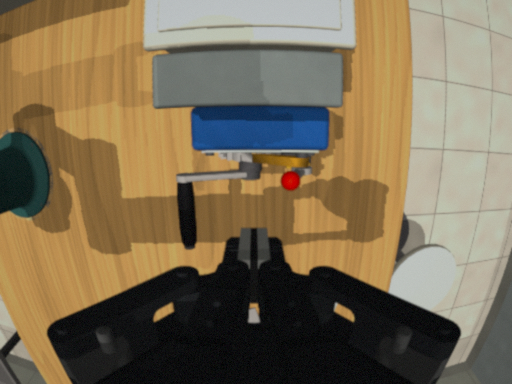

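The wrist view shows the ball at (290,181), the handle between (183,180) and (189,245), and the closed fingertips at about (254,235). I'll check the ball and handle positions from here.

```bash
cat >> h.py <<'E'
def wray(f,s,R,u,v,z):
    x=(u-f['cx']);y=(v-f['cy']);r=np.hypot(x,y)+1e-9;th=r/f['fx']
    d=np.array([x/r*np.sin(th),-y/r*np.sin(th),-np.cos(th)]); T=f['tool_from_camera']
    o=R@T[:3,3]+s['position']; d=R@T[:3,:3]@d; p=o+d*(z-o[2])/d[2]-[.568,.132,0]
    t=-.0148;c=np.cos(t);n=np.sin(t)
    return np.round(1000*np.array([c*p[0]+n*p[1],-n*p[0]+c*p[1],z]),1)
def wcent(f,m):
    n,l,st,ce=cv2.connectedComponentsWithStats(m.astype(np.uint8));k=1+np.argmax(st[1:,4]);return ce[k],st[k]
E
python3 -c "
from h import *
s,R=tool(); f=grab_frame('wrist'); c=f['color'].astype(int)
(u,v),st=wcent(f,(c[...,0]>120)&(c[...,1]<70)&(c[...,2]<70)); print(u,v,st,wray(f,s,R,u,v,.272))
m=np.zeros((384,512),bool); m[170:255,165:215]=1
(u,v),st=wcent(f,m&(c.max(-1)<50)); print(u,v,st,wray(f,s,R,u,v,.178))
for p in [(185,183),(189,246)]: print(wray(f,s,R,*p,.178))
"
```

```text
lift tcp mm [  7.7 -98.8 423.9] t 2.65 F [ 3.2 -3.   0. ] M [-0.12 -0.1   0.05] w -0.00020596071910047113 0.0 yang -1.1344719963852083 tilt [ 0.    -0.005]
287.66 174.65666666666667 [279 165  19  20 300] [ 41.1 -93.3 272. ]
184.60684647302904 209.899377593361 [176 178  18  66 964] [ -86.6 -163.4  178. ]
[ -83.3 -125.4  178. ]
[ -85.  -218.4  178. ]
```

The ball is at lift (41, −93) and the handle at (−87, −163), both matching the model. Next I go down beside the ball on its −x side.

```bash
python3 -m pendant '[[[0,0,0.12,0],[0,0,0.12,0],[0,0,0.12,0],[0,0,0.12,0],[0,0,0.12,0],[0,0,0.12,0],[0,0,0.02,0],[0,0,0,0],[0,0,0,0]]]'; python3 -c "
from h import *
tool(); f=grab_frame('scene'); cv2.imwrite('pics/s2.png',cv2.resize(cv2.cvtColor(f['color'],cv2.COLOR_RGB2BGR)[60:230,200:400],None,fx=3.5,fy=3.5,interpolation=cv2.INTER_CUBIC))"
```

```text
time_s: 3.45
position: [0.5718, 0.0403, 0.278]
orientation: [0.0, 0.713, 0.702, 0.0]
wrist_force: [-0.3, -0.6, -0.2]
gripper_width: -0.003
gripper_force: 0.0
lift tcp mm [  5.2 -91.6 278. ] t 3.45 F [-0.3 -0.6 -0.2] M [ 0.   -0.06  0.  ] w -0.002978714828160172 0.0 yang -0.8913443447380187 tilt [0. 0.]
```

View pics/s2.png

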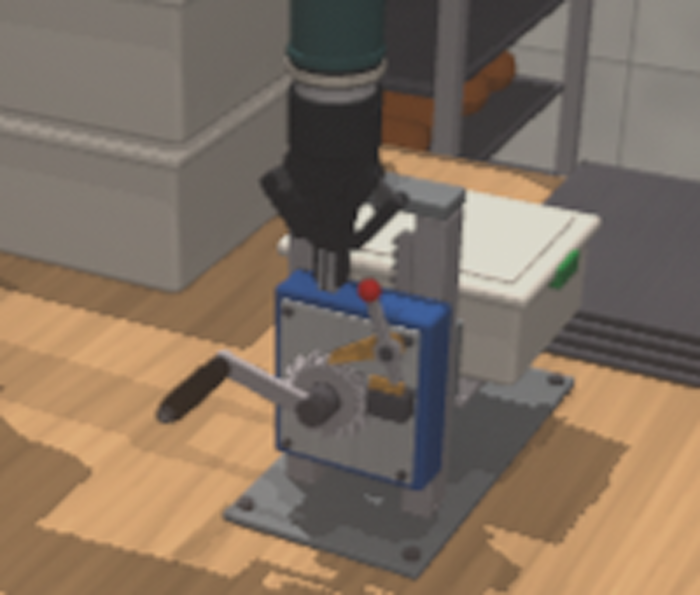

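The closed fingers are just to the −x side of the red ball and level with it. I'll push gently towards +x.

```bash
python3 -m pendant '[[[0,0.02,0,0],[0,0.02,0,0],[0,0.02,0,0],[0,0.01,0,0],[0,0.01,0,0],[0,0.01,0,0],[0,0,0,0]]]'; python3 -c "
from h import *
s,R=tool(); f=grab_frame('wrist'); c=f['color'].astype(int)
(u,v),st=wcent(f,(c[...,0]>120)&(c[...,1]<70)&(c[...,2]<70)); print(u,v,st,wray(f,s,R,u,v,.274))"
```

```text
time_s: 4.08
position: [0.5891, 0.0396, 0.2798]
orientation: [-0.0, 0.713, 0.701, -0.0]
wrist_force: [-8.5, -0.4, 10.2]
gripper_width: -0.002
gripper_force: 5.8
lift tcp mm [ 22.5 -92.1 279.8] t 4.08 F [-8.5 -0.4 10.2] M [ 0.05  1.2  -0.  ] w -0.002325033707503042 5.773920267820358 yang -0.9213143927189534 tilt [-0.001  0.   ]
298.63511659807955 253.4485596707819 [284 238  30  33 729] [ 45.8 -94.4 274. ]
```

The upward force shows the tips riding on the upper part of the ball. I'll back off, go 14 mm lower and push again.

```bash
python3 -m pendant '[[[0,-0.04,0,0],[0,-0.04,0,0],[0,0,0.035,0],[0,0,0.035,0],[0,0,0,0],[0,0,0,0],[0,0,0,0]]]'; python3 -c "
from h import *
s,R=tool(); f=grab_frame('wrist'); c=f['color'].astype(int)
(u,v),st=wcent(f,(c[...,0]>120)&(c[...,1]<70)&(c[...,2]<70)); print(u,v,st,wray(f,s,R,u,v,.272))"
python3 -m pendant '[[[0,0.02,0,0],[0,0.02,0,0],[0,0.02,0,0],[0,0.01,0,0],[0,0.01,0,0],[0,0,0,0]]]'
```

```text
time_s: 4.72
position: [0.5737, 0.0398, 0.2627]
orientation: [-0.0, 0.713, 0.701, -0.0]
wrist_force: [0.2, 0.4, 0.1]
gripper_width: -0.001
gripper_force: 0.0
lift tcp mm [  7.1 -92.1 262.7] t 4.72 F [0.2 0.4 0.1] M [0.02 0.05 0.02] w -0.0011736988684347468 0.0 yang -0.9207367119435271 tilt [-0.001 -0.   ]
331.11502347417843 260.42488262910797 [312 251  35  21 426] [ 43.8 -90.6 272. ]
time_s: 5.27
position: [0.5893, 0.0396, 0.2642]
orientation: [-0.001, 0.713, 0.701, -0.001]
wrist_force: [-6.0, -0.2, 5.0]
gripper_width: -0.0
gripper_force: 2.8
```

```bash
python3 -m pendant '[[[0,0.01,0,0],[0,0.01,0,0],[0,0.01,0,0],[0,0,0,0]]]'; python3 -m pendant '[[[0,0.01,0,0],[0,0.01,0,0],[0,0.01,0,0],[0,0,0,0]]]'; python3 -c "
from h import *
s,R=tool(); f=grab_frame('wrist'); c=f['color'].astype(int)
(u,v),st=wcent(f,(c[...,0]>120)&(c[...,1]<70)&(c[...,2]<70)); print(u,v,st,wray(f,s,R,u,v,.274))"
```

```text
time_s: 5.6
position: [0.5959, 0.0395, 0.264]
orientation: [-0.0, 0.713, 0.701, -0.0]
wrist_force: [-3.4, 0.5, 3.7]
gripper_width: 0.001
gripper_force: 1.7
time_s: 5.93
position: [0.6024, 0.0393, 0.2631]
orientation: [0.0, 0.713, 0.701, 0.0]
wrist_force: [-0.9, -0.8, 1.5]
gripper_width: 0.001
gripper_force: 0.7
lift tcp mm [ 35.7 -92.2 263.1] t 5.93 F [-0.9 -0.8  1.5] M [-0.01  0.17 -0.03] w 0.0008698315334046763 0.6528283841907978 yang -0.91847875289806 tilt [ 0.001 -0.   ]
305.5691906005222 263.5822454308094 [292 255  32  19 383] [ 59.8 -91.  274. ]
```

Force is falling and the ball is near mid-throw. A few millimetres more should send it over.

```bash
python3 -m pendant '[[[0,0.01,0,0],[0,0.01,0,0],[0,0.01,0,0],[0,0,0,0],[0,0,0,0]]]'; python3 -c "
from h import *
s,R=tool(); f=grab_frame('wrist'); c=f['color'].astype(int)
(u,v),st=wcent(f,(c[...,0]>120)&(c[...,1]<70)&(c[...,2]<70)); print(u,v,st,wray(f,s,R,u,v,.272))"
```

```text
time_s: 6.4
position: [0.6081, 0.0392, 0.2631]
orientation: [0.0, 0.713, 0.701, 0.0]
wrist_force: [0.8, -0.3, -0.3]
gripper_width: -0.001
gripper_force: 0.0
lift tcp mm [ 41.5 -92.2 263.1] t 6.4 F [ 0.8 -0.3 -0.3] M [ 0.02 -0.04 -0.01] w -0.0009559126303913734 0.0 yang -0.9201144447250009 tilt [ 0.001 -0.   ]
306.0831168831169 263.53506493506495 [292 255  32  19 385] [ 66.2 -92.2 272. ]
```

```bash
python3 -m pendant '[[[0,0,0,0],[0,0,0,0],[0,0,0,0]]]'; python3 -c "
from h import *
s,R=tool(); f=grab_frame('wrist'); c=f['color'].astype(int)
(u,v),st=wcent(f,(c[...,0]>120)&(c[...,1]<70)&(c[...,2]<70)); print(u,v,st,wray(f,s,R,u,v,.272)); cv2.imwrite('pics/w3.png',cv2.resize(cv2.cvtColor(f['color'],cv2.COLOR_RGB2BGR)[150:330,170:410],None,fx=3,fy=3))
f=grab_frame('scene');c=f['color'].astype(int);m=(c[...,0]>120)&(c[...,1]<70)&(c[...,2]<70);m[:100]=0;(u,v),st=wcent(f,m)
R=f['rotation'];R=Q.from_quat([R[1],R[2],R[3],R[0]]).as_matrix()
d=R@np.array([(u-f['cx'])/f['fx'],-(v-f['cy'])/f['fy'],-1]); o=f['xyz'];print(u,v,st,'scene ball world',o+d*(.272-o[2])/d[2])"
```

```text
time_s: 6.7
position: [0.6077, 0.0392, 0.2632]
orientation: [0.0, 0.713, 0.701, 0.0]
wrist_force: [-0.1, -0.0, -0.1]
gripper_width: 0.002
gripper_force: 0.0
lift tcp mm [ 41.1 -92.2 263.2] t 6.7 F [-0.1 -0.  -0.1] M [-0.02  0.04 -0.06] w 0.0023613137599876955 0.0 yang -0.9152055156397871 tilt [ 0. -0.]
306.7061855670103 263.50515463917526 [292 255  35  19 388] [ 66.2 -92.2 272. ]
313.0 142.86363636363637 [311 140   5   6  22] scene ball world [0.62893515 0.0456527  0.272     ]
```

View pics/w3.png

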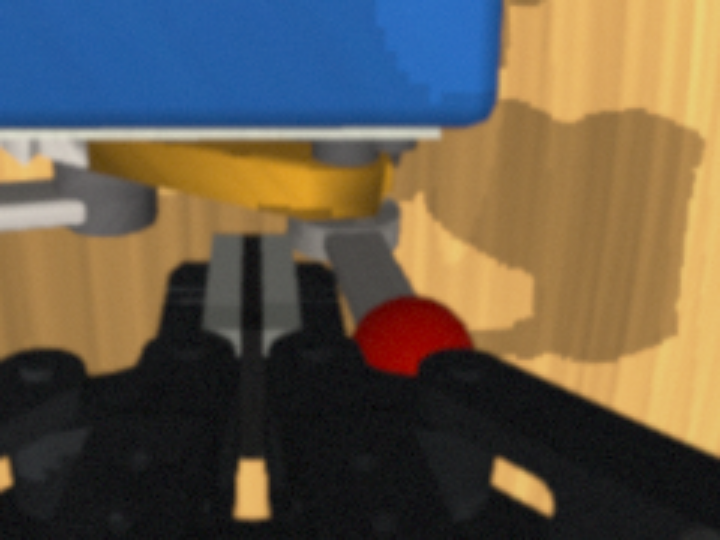

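The lever is just past vertical and leaning +x, with the ball at about x = 64, and force has dropped to nil. I'll keep following it in small steps.

```bash
for i in 1; do python3 -m pendant '[[[0,0.01,0,0],[0,0.01,0,0],[0,0.01,0,0],[0,0,0,0],[0,0,0,0],[0,0,0,0]]]'; done; cat >> h.py <<'E'
def sball():
    f=grab_frame('scene');c=f['color'].astype(int);m=(c[...,0]>120)&(c[...,1]<70)&(c[...,2]<70);m[:100]=0;(u,v),st=wcent(f,m)
    R=f['rotation'];R=Q.from_quat([R[1],R[2],R[3],R[0]]).as_matrix()
    d=R@np.array([(u-f['cx'])/f['fx'],-(v-f['cy'])/f['fy'],-1]); o=f['xyz'];print(u,v,st[4],'scene ball world',o+d*(.272-o[2])/d[2])
    return f
E
python3 -c "
from h import *
s,R=tool(); sball()"
```

```text
time_s: 7.3
position: [0.6138, 0.0391, 0.2632]
orientation: [-0.0, 0.713, 0.701, -0.0]
wrist_force: [0.7, 0.3, 0.5]
gripper_width: 0.001
gripper_force: 0.0
lift tcp mm [ 47.1 -92.2 263.2] t 7.3 F [0.7 0.3 0.5] M [ 0.05 -0.01  0.02] w 0.000746777769741294 0.0 yang -0.9166911952828228 tilt [-0. -0.]
317.55 144.75 20 scene ball world [0.64525173 0.04072817 0.272     ]
```

The ball is at world x = 0.645, which is lift x = 79, so the lever is fully thrown with about 10 N peak sideways force. I'll back off, rise, open, and go above the handle, aiming for y = −185.

```bash
python3 -m pendant '[[[0,-0.05,0,0],[0,-0.05,0,0],[0,0,-0.15,0],[0,0,-0.15,0],[0,0,-0.15,0],[0,0,-0.15,0],[-0.116,-0.1425,0,0],[-0.116,-0.1425,0,0],[-0.116,-0.1425,0,0],[-0.116,-0.1425,0,0]]]'; python3 -m pendant '[[[0,0,0.05,0],[0,0,0.05,0],[0,0,0.05,0],[0,0,0,0],[0,0,0,0]]]' -1; python3 -c "
from h import *
s,R=tool(); f=grab_frame('wrist'); c=f['color'].astype(int)
save(f,'w4.png'); sball()"
```

```text
time_s: 8.18
position: [0.4759, -0.0518, 0.3833]
orientation: [0.0, 0.712, 0.702, -0.0]
wrist_force: [0.2, -0.8, -0.1]
gripper_width: 0.002
gripper_force: 0.0
time_s: 8.6
position: [0.478, -0.0507, 0.3516]
orientation: [-0.001, 0.712, 0.702, -0.001]
wrist_force: [0.7, 0.1, 0.1]
gripper_width: 0.709
gripper_force: 0.0
lift tcp mm [ -87.3 -184.   351.6] t 8.6 F [0.7 0.1 0.1] M [0.09 0.02 0.01] w 0.7086027915863637 0.0 yang -0.8552159703664142 tilt [-0.003  0.001]
317.2916666666667 144.70833333333334 24 scene ball world [0.64449728 0.04063082 0.272     ]
```

View pics/w4.png

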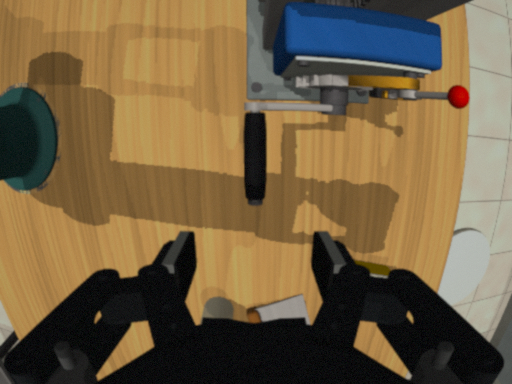

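The handle (255,157) is centred between the fingers (185 and 325), and the lever ball is over to the right at (458,97). I'll go down over the handle.

```bash
python3 -m pendant '[[[0,0,0.15,0],[0,0,0.15,0],[0,0,0.15,0],[0,0,0.15,0],[0,0,0.15,0],[0,0,0.1,0],[0,0,0.04,0],[0,0,0,0],[0,0,0,0]]]'; python3 -c "
from h import *
s,R=tool(); f=grab_frame('wrist'); c=f['color'].astype(int)
m=np.zeros((384,512),bool); m[150:330,215:300]=1
cv2.imwrite('pics/w5.png',cv2.resize(cv2.cvtColor(f['color'],cv2.COLOR_RGB2BGR),None,fx=1.5,fy=1.5))"
```

```text
time_s: 9.45
position: [0.4791, -0.0513, 0.176]
orientation: [0.0, 0.713, 0.702, 0.0]
wrist_force: [0.4, 0.3, 0.0]
gripper_width: 1.002
gripper_force: 0.0
lift tcp mm [ -86.2 -184.6  176. ] t 9.45 F [0.4 0.3 0. ] M [ 0.01 -0.04  0.01] w 1.0020471091940082 0.0 yang -0.8896532665044664 tilt [ 0. -0.]
```

View pics/w5.png

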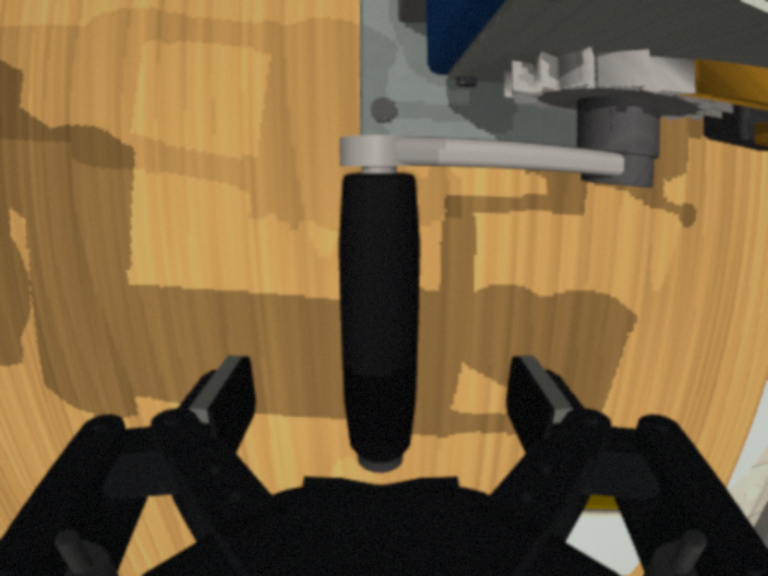

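The handle (380,320) is centred between the open fingers, with the pads near its outer half. Closing.

```bash
python3 -m pendant '[[[0,0,0,0],[0,0,0,0],[0,0,0,0],[0,0,0,0],[0,0,0,0],[0,0,0,0],[0,0,0,0],[0,0,0,0]]]' 1 80; python3 -c "
from h import *
tool()"
```

```text
time_s: 10.17
position: [0.4786, -0.0516, 0.1757]
orientation: [0.0, 0.713, 0.701, 0.0]
wrist_force: [0.4, -0.1, 1.8]
gripper_width: 0.254
gripper_force: 78.2
lift tcp mm [ -86.7 -184.9  175.7] t 10.17 F [ 0.4 -0.1  1.8] M [ 0.   -0.07  0.08] w 0.254327807669743 78.17565321922302 yang -0.9124872485291747 tilt [ 0.001 -0.   ]
```

Gripped. Winding up about 0.18 rad now, which is the handle down 16 mm on its arc.

```bash
python3 -m pendant '[[[0,-0.003,0.01,0],[0,-0.003,0.01,0],[0,-0.002,0.01,0],[0,-0.002,0.01,0],[0,0,0,0]]]';python3 -m pendant '[[[0,-0.001,0.01,0],[0,-0.001,0.01,0],[0,-0.001,0.01,0],[0,0,0.01,0],[0,0,0,0],[0,0,0,0]]]'; python3 -c "
from h import *
tool(); f=sball(); cv2.imwrite('pics/s6.png',cv2.resize(cv2.cvtColor(f['color'],cv2.COLOR_RGB2BGR)[110:220,240:350],None,fx=5,fy=5,interpolation=cv2.INTER_CUBIC))"
```

```text
time_s: 10.58
position: [0.4772, -0.0516, 0.1686]
orientation: [0.001, 0.713, 0.701, 0.001]
wrist_force: [-1.1, -0.3, 8.6]
gripper_width: 0.25
gripper_force: 78.9
time_s: 11.08
position: [0.4762, -0.0516, 0.1606]
orientation: [0.001, 0.713, 0.701, 0.0]
wrist_force: [-2.7, 0.3, 9.0]
gripper_width: 0.257
gripper_force: 79.1
lift tcp mm [ -89.1 -184.9  160.6] t 11.08 F [-2.7  0.3  9. ] M [0.06 0.3  0.04] w 0.2574271470500466 79.12182927131653 yang -0.9087340627322138 tilt [ 0.001 -0.   ]
317.4074074074074 144.92592592592592 27 scene ball world [0.64533739 0.0395357  0.272     ]
```

View pics/s6.png

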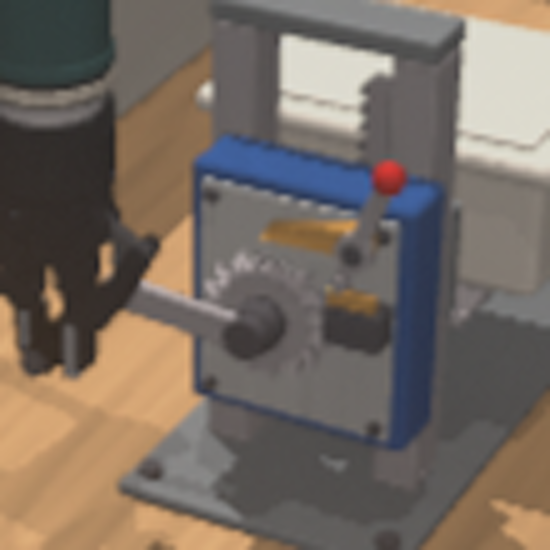

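The pawl is now horizontal and clear of the wheel, and the ball is still thrown. The crank carries the load (9 N). I'll start easing it back and watch the radial and tangential force.

```bash
cat >> h.py <<'E'
def crank():
    s=state(); d=s['position']-[.568,.132,0]; t=-.0148; c=np.cos(t);n=np.sin(t)
    x=1000*(c*d[0]+n*d[1])-.5; z=1000*d[2]-155+2.7; F=s['wrist_force']; fx=c*F[0]+n*F[1]
    p=np.arctan2(-x,z); print('t %.2f phi %.3f r %.1f Ft %.1f Fr %.1f Fy %.1f w %.3f'%(s['time_s'],p,np.hypot(x,z),fx*np.cos(p)+F[2]*np.sin(p),-fx*np.sin(p)+F[2]*np.cos(p),F[1],s['gripper_width']))
E
python3 -m pendant '[[[0,0.0021,-0.0148,0],[0,0.0021,-0.0148,0],[0,0.0021,-0.0148,0],[0,0.0036,-0.0146,0],[0,0.0036,-0.0146,0],[0,0.0036,-0.0146,0]]]' >/dev/null; python3 -c "from h import *;crank()"
python3 -m pendant '[[[0,0.0050,-0.0141,0],[0,0.0050,-0.0141,0],[0,0.0050,-0.0141,0],[0,0.0064,-0.0135,0],[0,0.0064,-0.0135,0],[0,0.0064,-0.0135,0]]]' >/dev/null; python3 -c "from h import *;crank()"
```

```text
t 11.63 phi 1.276 r 90.1 Ft 8.1 Fr 5.1 Fy 0.2 w 0.256
t 12.13 phi 1.071 r 90.1 Ft 7.1 Fr 7.8 Fy -0.4 w 0.252
```

```bash

python3 -m pendant '[[[0,0.0063,-0.0138,0],[0,0.0063,-0.0138,0],[0,0.0065,-0.0138,0],[0,0.0080,-0.0130,0],[0,0.0082,-0.0130,0],[0,0.0082,-0.0130,0]]]' >/dev/null; python3 -c "from h import *;crank()"
python3 -m pendant '[[[0,0.0095,-0.0118,0],[0,0.0095,-0.0118,0],[0,0.0095,-0.0118,0],[0,0.0108,-0.0106,0],[0,0.0108,-0.0106,0],[0,0.0108,-0.0106,0]]]' >/dev/null; python3 -c "from h import *;crank()"
```

```text
t 12.63 phi 0.846 r 90.5 Ft 8.4 Fr -1.5 Fy 0.7 w 0.256
t 13.13 phi 0.642 r 90.9 Ft 8.4 Fr -8.1 Fy 0.2 w 0.255
```

```bash

python3 -m pendant '[[[0,0.0130,-0.0075,0],[0,0.0130,-0.0075,0],[0,0.0130,-0.0075,0],[0,0.0136,-0.0062,0],[0,0.0136,-0.0062,0],[0,0.0136,-0.0062,0]]]' >/dev/null; python3 -c "from h import *;crank()"
python3 -m pendant '[[[0,0.0139,-0.0052,0],[0,0.0139,-0.0052,0],[0,0.0139,-0.0052,0],[0,0.0144,-0.0038,0],[0,0.0144,-0.0038,0],[0,0.0144,-0.0038,0]]]' >/dev/null; python3 -c "from h import *;crank()"
```

```text
t 13.63 phi 0.446 r 90.6 Ft 9.4 Fr 3.0 Fy 0.5 w 0.250
t 14.13 phi 0.239 r 90.5 Ft 9.5 Fr 6.1 Fy 0.7 w 0.253
```

```bash

python3 -m pendant '[[[0,0.0147,-0.0040,0],[0,0.0147,-0.0038,0],[0,0.0147,-0.0036,0],[0,0.0149,-0.0013,0],[0,0.0149,-0.0013,0],[0,0.0149,-0.0013,0]]]' >/dev/null; python3 -c "from h import *;crank()"
python3 -m pendant '[[[0,0.0150,0.0001,0],[0,0.0150,0.0001,0],[0,0.0150,0.0001,0],[0,0.0149,0.0016,0],[0,0.0149,0.0016,0],[0,0.0149,0.0016,0]]]' >/dev/null; python3 -c "from h import *;crank()"
```

```text
t 14.63 phi 0.039 r 90.6 Ft 8.2 Fr 5.9 Fy 1.1 w 0.257
t 15.13 phi -0.164 r 90.6 Ft 9.5 Fr 5.5 Fy 0.9 w 0.253
```

Nearly at the earliest landing angle (phi ≈ −0.44). From here I use 3 mm steps, each gated on the load still being felt.

```bash
cat > chk.py <<'E'
from h import *
import sys
s=state(); d=s['position']-[.568,.132,0]; t=-.0148
x=1000*(d[0]+t*d[1])-.5; z=1000*d[2]-155+2.7; p=np.arctan2(-x,z); F=s['wrist_force']; fx=F[0]+t*F[1]
ft=fx*np.cos(p)+F[2]*np.sin(p); print('phi %.3f r %.1f Ft %.1f Fr %.1f'%(p,np.hypot(x,z),ft,-fx*np.sin(p)+F[2]*np.cos(p)))
sys.exit(ft<6.0)
E
P="python3 -m pendant"; exec 3>&1; q(){ python3 chk.py >&3; }
python3 -m pendant '[[[0,0.0074,0.0011,0],[0,0.0074,0.0011,0]]]' >/dev/null && q && python3 -m pendant '[[[0,0.0074,0.0011,0],[0,0.0074,0.0011,0]]]' >/dev/null && q && python3 -m pendant '[[[0,0.0074,0.0011,0],[0,0.0074,0.0011,0]]]' >/dev/null && q && python3 -m pendant '[[[0,0.0071,0.0023,0],[0,0.0071,0.0023,0]]]' >/dev/null && q && python3 -m pendant '[[[0,0.0071,0.0023,0],[0,0.0071,0.0023,0]]]' >/dev/null && q && python3 -m pendant '[[[0,0.0071,0.0023,0],[0,0.0071,0.0023,0]]]' >/dev/null && q && python3 -m pendant '[[[0,0.0069,0.0030,0],[0,0.0069,0.0030,0]]]' >/dev/null && q && python3 -m pendant '[[[0,0.0069,0.0030,0],[0,0.0069,0.0030,0]]]' >/dev/null && q && python3 -m pendant '[[[0,0.0069,0.0030,0],[0,0.0069,0.0030,0]]]' >/dev/null && q; python3 -c "from h import *;crank()"
```

```text
phi -0.198 r 90.5 Ft 9.1 Fr 5.1
t 15.30 phi -0.198 r 90.5 Ft 9.1 Fr 5.1 Fy 1.0 w 0.254False
```

```bash
sed -i 's/sys.exit(ft<6.0)/sys.exit(int(ft<6.0))/' chk.py; exec 3>&1; q(){ python3 chk.py >&3; }
python3 -m pendant '[[[0,0.0074,0.0011,0],[0,0.0074,0.0011,0]]]' >/dev/null && q && python3 -m pendant '[[[0,0.0074,0.0011,0],[0,0.0074,0.0011,0]]]' >/dev/null && q && python3 -m pendant '[[[0,0.0071,0.0023,0],[0,0.0071,0.0023,0]]]' >/dev/null && q && python3 -m pendant '[[[0,0.0071,0.0023,0],[0,0.0071,0.0023,0]]]' >/dev/null && q && python3 -m pendant '[[[0,0.0071,0.0023,0],[0,0.0071,0.0023,0]]]' >/dev/null && q && python3 -m pendant '[[[0,0.0069,0.0030,0],[0,0.0069,0.0030,0]]]' >/dev/null && q && python3 -m pendant '[[[0,0.0069,0.0030,0],[0,0.0069,0.0030,0]]]' >/dev/null && q && python3 -m pendant '[[[0,0.0069,0.0030,0],[0,0.0069,0.0030,0]]]' >/dev/null && q; python3 -c "from h import *;crank()"
```

```text
phi -0.230 r 90.6 Ft 9.8 Fr 5.1
phi -0.261 r 90.6 Ft 9.9 Fr 5.3
phi -0.295 r 90.5 Ft 9.0 Fr 5.5
phi -0.329 r 90.5 Ft 9.9 Fr 6.0
phi -0.362 r 90.5 Ft 9.4 Fr 4.9
phi -0.396 r 90.5 Ft 9.7 Fr 5.4
phi -0.430 r 90.5 Ft 9.9 Fr 6.3
phi -0.463 r 90.5 Ft 11.0 Fr 5.5
t 16.63 phi -0.463 r 90.5 Ft 11.0 Fr 5.5 Fy 0.1 w 0.257
```

```bash
sed -i 's/ft<6.0/ft<6.5/' chk.py; exec 3>&1; q(){ python3 chk.py >&3; }
python3 -m pendant '[[[0,0.0067,0.0033,0],[0,0.0067,0.0033,0]]]' >/dev/null && q && python3 -m pendant '[[[0,0.0067,0.0033,0],[0,0.0067,0.0033,0]]]' >/dev/null && q && python3 -m pendant '[[[0,0.0067,0.0033,0],[0,0.0067,0.0033,0]]]' >/dev/null && q && python3 -m pendant '[[[0,0.0061,0.0043,0],[0,0.0061,0.0043,0]]]' >/dev/null && q && python3 -m pendant '[[[0,0.0061,0.0043,0],[0,0.0061,0.0043,0]]]' >/dev/null && q && python3 -m pendant '[[[0,0.0061,0.0043,0],[0,0.0061,0.0043,0]]]' >/dev/null && q && python3 -m pendant '[[[0,0.0057,0.0049,0],[0,0.0057,0.0049,0]]]' >/dev/null && q && python3 -m pendant '[[[0,0.0057,0.0049,0],[0,0.0057,0.0049,0]]]' >/dev/null && q && python3 -m pendant '[[[0,0.0057,0.0049,0],[0,0.0057,0.0049,0]]]' >/dev/null && q && python3 -m pendant '[[[0,0.0052,0.0054,0],[0,0.0052,0.0054,0]]]' >/dev/null && q && python3 -m pendant '[[[0,0.0052,0.0054,0],[0,0.0052,0.0054,0]]]' >/dev/null && q && python3 -m pendant '[[[0,0.0052,0.0054,0],[0,0.0052,0.0054,0]]]' >/dev/null && q; python3 -c "from h import *;crank()"
```

```text
phi -0.497 r 90.4 Ft 10.2 Fr 6.1
phi -0.530 r 90.4 Ft 10.4 Fr 5.4
phi -0.563 r 90.4 Ft 10.1 Fr 6.2
phi -0.597 r 90.4 Ft 10.0 Fr 6.5
phi -0.630 r 90.4 Ft 10.8 Fr 7.5
phi -0.663 r 90.4 Ft 9.8 Fr 6.7
phi -0.698 r 90.3 Ft 10.2 Fr 7.7
phi -0.731 r 90.3 Ft 11.3 Fr 7.8
phi -0.765 r 90.3 Ft 9.5 Fr 7.6
phi -0.799 r 90.3 Ft 9.9 Fr 7.9
phi -0.833 r 90.2 Ft 10.9 Fr 7.7
phi -0.867 r 90.2 Ft 9.5 Fr 7.8
t 18.63 phi -0.867 r 90.2 Ft 9.5 Fr 7.8 Fy 1.0 w 0.251
```

```bash
exec 3>&1; q(){ python3 chk.py >&3; }
python3 -m pendant '[[[0,0.0053,0.0055,0],[0,0.0053,0.0055,0]]]' >/dev/null && q && python3 -m pendant '[[[0,0.0053,0.0055,0],[0,0.0053,0.0055,0]]]' >/dev/null && q && python3 -m pendant '[[[0,0.0053,0.0055,0],[0,0.0053,0.0055,0]]]' >/dev/null && q && python3 -m pendant '[[[0,0.0041,0.0063,0],[0,0.0041,0.0063,0]]]' >/dev/null && q && python3 -m pendant '[[[0,0.0041,0.0063,0],[0,0.0041,0.0063,0]]]' >/dev/null && q && python3 -m pendant '[[[0,0.0041,0.0063,0],[0,0.0041,0.0063,0]]]' >/dev/null && q && python3 -m pendant '[[[0,0.0035,0.0066,0],[0,0.0035,0.0066,0]]]' >/dev/null && q && python3 -m pendant '[[[0,0.0035,0.0066,0],[0,0.0035,0.0066,0]]]' >/dev/null && q && python3 -m pendant '[[[0,0.0035,0.0066,0],[0,0.0035,0.0066,0]]]' >/dev/null && q && python3 -m pendant '[[[0,0.0028,0.0069,0],[0,0.0028,0.0069,0]]]' >/dev/null && q && python3 -m pendant '[[[0,0.0028,0.0069,0],[0,0.0028,0.0069,0]]]' >/dev/null && q && python3 -m pendant '[[[0,0.0028,0.0069,0],[0,0.0028,0.0069,0]]]' >/dev/null && q; python3 -c "from h import *;crank();tool()"
```

```text
phi -0.901 r 90.2 Ft 9.3 Fr 7.4
phi -0.935 r 90.2 Ft 11.3 Fr 7.5
phi -0.970 r 90.2 Ft 10.9 Fr 7.7
phi -1.004 r 90.1 Ft 10.7 Fr 7.9
phi -1.038 r 90.1 Ft 11.0 Fr 8.3
phi -1.072 r 90.1 Ft 11.8 Fr 8.4
phi -1.106 r 90.0 Ft 11.2 Fr 8.6
phi -1.140 r 90.0 Ft 11.0 Fr 8.0
phi -1.175 r 90.0 Ft 11.1 Fr 7.7
phi -1.209 r 89.9 Ft 11.0 Fr 9.8
phi -1.243 r 89.9 Ft 10.6 Fr 8.8
phi -1.277 r 89.9 Ft 11.1 Fr 8.0
t 20.63 phi -1.277 r 89.9 Ft 11.1 Fr 8.0 Fy 0.1 w 0.255
lift tcp mm [  86.5 -184.7  178.3] t 20.63 F [10.9  0.1 -8.3] M [ 0.15 -1.82 -0.08] w 0.2550043346981826 78.52748036384583 yang -0.9386370432757538 tilt [0.007 0.   ]
```

```bash
exec 3>&1; q(){ python3 chk.py >&3; }
python3 -m pendant '[[[0,0.0026,0.0071,0],[0,0.0026,0.0071,0]]]' >/dev/null && q && python3 -m pendant '[[[0,0.0026,0.0071,0],[0,0.0026,0.0071,0]]]' >/dev/null && q && python3 -m pendant '[[[0,0.0026,0.0071,0],[0,0.0026,0.0071,0]]]' >/dev/null && q && python3 -m pendant '[[[0,0.0013,0.0074,0],[0,0.0013,0.0074,0]]]' >/dev/null && q && python3 -m pendant '[[[0,0.0013,0.0074,0],[0,0.0013,0.0074,0]]]' >/dev/null && q && python3 -m pendant '[[[0,0.0013,0.0074,0],[0,0.0013,0.0074,0]]]' >/dev/null && q && python3 -m pendant '[[[0,0.0006,0.0075,0],[0,0.0006,0.0075,0]]]' >/dev/null && q && python3 -m pendant '[[[0,0.0006,0.0075,0],[0,0.0006,0.0075,0]]]' >/dev/null && q && python3 -m pendant '[[[0,0.0006,0.0075,0],[0,0.0006,0.0075,0]]]' >/dev/null && q && python3 -m pendant '[[[0,-0.0002,0.0075,0],[0,-0.0002,0.0075,0]]]' >/dev/null && q && python3 -m pendant '[[[0,-0.0002,0.0075,0],[0,-0.0002,0.0075,0]]]' >/dev/null && q && python3 -m pendant '[[[0,-0.0002,0.0075,0],[0,-0.0002,0.0075,0]]]' >/dev/null && q; python3 -c "from h import *;crank()"
```

```text
phi -1.312 r 89.8 Ft 10.1 Fr 9.6
phi -1.348 r 89.8 Ft 10.3 Fr 8.5
phi -1.383 r 89.8 Ft 10.8 Fr 8.7
phi -1.418 r 89.8 Ft 10.5 Fr 9.0
phi -1.453 r 89.7 Ft 10.5 Fr 9.3
phi -1.488 r 89.7 Ft 11.7 Fr 9.4
phi -1.523 r 89.7 Ft 10.2 Fr 9.7
phi -1.558 r 89.6 Ft 10.1 Fr 10.1
phi -1.594 r 89.6 Ft 11.2 Fr 9.6
phi -1.628 r 89.6 Ft 9.9 Fr 10.7
phi -1.664 r 89.5 Ft 10.9 Fr 10.7
phi -1.700 r 89.5 Ft 11.1 Fr 10.8
t 22.63 phi -1.700 r 89.5 Ft 11.1 Fr 10.8 Fy 0.8 w 0.249
```

```bash
exec 3>&1; q(){ python3 chk.py >&3; }
python3 -m pendant '[[[0,-0.0005,0.0076,0],[0,-0.0005,0.0076,0]]]' >/dev/null && q && python3 -m pendant '[[[0,-0.0005,0.0076,0],[0,-0.0005,0.0076,0]]]' >/dev/null && q && python3 -m pendant '[[[0,-0.0005,0.0076,0],[0,-0.0005,0.0076,0]]]' >/dev/null && q && python3 -m pendant '[[[0,-0.0017,0.0073,0],[0,-0.0017,0.0073,0]]]' >/dev/null && q && python3 -m pendant '[[[0,-0.0017,0.0073,0],[0,-0.0017,0.0073,0]]]' >/dev/null && q && python3 -m pendant '[[[0,-0.0017,0.0073,0],[0,-0.0017,0.0073,0]]]' >/dev/null && q && python3 -m pendant '[[[0,-0.0024,0.0070,0],[0,-0.0024,0.0070,0]]]' >/dev/null && q && python3 -m pendant '[[[0,-0.0024,0.0070,0],[0,-0.0024,0.0070,0]]]' >/dev/null && q && python3 -m pendant '[[[0,-0.0024,0.0070,0],[0,-0.0024,0.0070,0]]]' >/dev/null && q; python3 -c "from h import *;crank()"
```

```text
phi -1.737 r 89.5 Ft 9.3 Fr 10.5
phi -1.761 r 89.6 Ft 4.5 Fr 6.4
t 22.97 phi -1.762 r 89.6 Ft 4.5 Fr 6.4 Fy 0.6 w 0.251
```

The load is coming off, so the heel is landing. I'll settle, then take finer steps.

```bash
python3 -m pendant '[[[0,0,0,0],[0,0,0,0]]]' >/dev/null; python3 chk.py;  python3 -m pendant '[[[0,-0.0010,0.0040,0],[0,0,0,0],[0,0,0,0]]]' >/dev/null; python3 chk.py
```

```text
phi -1.758 r 89.5 Ft 5.4 Fr 7.0
phi -1.763 r 89.6 Ft 5.1 Fr 7.1
```

```bash
for i in 1; do python3 -m pendant '[[[0,-0.0010,0.0040,0],[0,0,0,0],[0,0,0,0]]]' >/dev/null; python3 chk.py; python3 -m pendant '[[[0,-0.0010,0.0040,0],[0,0,0,0],[0,0,0,0]]]' >/dev/null; python3 chk.py; done
```

```text
phi -1.768 r 89.6 Ft 3.2 Fr 6.0
phi -1.773 r 89.6 Ft 3.6 Fr 5.7
```

```bash
python3 -m pendant '[[[0,-0.0010,0.0040,0],[0,0,0,0],[0,0,0,0]]]' >/dev/null; python3 chk.py; python3 -m pendant '[[[0,-0.0010,0.0040,0],[0,0,0,0],[0,0,0,0]]]' >/dev/null; python3 chk.py;  python3 -m pendant '[[[0,-0.0010,0.0040,0],[0,0,0,0],[0,0,0,0]]]' >/dev/null; python3 chk.py
```

```text
phi -1.777 r 89.6 Ft 2.3 Fr 5.1
phi -1.782 r 89.6 Ft 1.9 Fr 5.1
phi -1.787 r 89.6 Ft 0.1 Fr 6.6
```

The crank has gone slack (Ft ≈ 0), so the stop carries the weight. Letting go.

```bash
python3 -m pendant '[[[0,-0.0005,0.0020,0],[0,0,0,0],[0,0,0,0]]]' >/dev/null; python3 chk.py; python3 -m pendant '[[[0,0,0,0],[0,0,0,0],[0,0,0,0],[0,0,0,0],[0,0,0,0],[0,0,0,0],[0,0,0,0],[0,0,0,0]]]' -1; python3 -c "
from h import *
tool(); f=sball(); save(f,'s7.png'); f=grab_frame('wrist'); cv2.imwrite('pics/w7.png',f['color'][...,::-1])"
```

```text
phi -1.789 r 89.6 Ft -0.2 Fr 3.7
time_s: 25.55
position: [0.6518, -0.0543, 0.1325]
orientation: [-0.0, 0.713, 0.701, -0.0]
wrist_force: [-0.4, 0.1, -0.1]
gripper_width: 1.001
gripper_force: 0.0
lift tcp mm [  86.5 -185.1  132.5] t 25.55 F [-0.4  0.1 -0.1] M [-0.03 -0.01  0.04] w 1.0010556864674265 0.0 yang -0.922449612941418 tilt [-0. -0.]Traceback (most recent call last):
  File "<string>", line 3, in <module>
    tool(); f=sball(); save(f,'s7.png'); f=grab_frame('wrist'); cv2.imwrite('pics/w7.png',f['color'][...,::-1])
              ~~~~~^^
  File "h.py", line 27, in sball
    f=grab_frame('scene');c=f['color'].astype(int);m=(c[...,0]>120)&(c[...,1]<70)&(c[...,2]<70);m[:100]=0;(u,v),st=wcent(f,m)
                                                                                                                   ~~~~~^^^^^
  File "h.py", line 25, in wcent
    n,l,st,ce=cv2.connectedComponentsWithStats(m.astype(np.uint8));k=1+np.argmax(st[1:,4]);return ce[k],st[k]
                                                                       ~~~~~~~~~^^^^^^^^^^
    return _wrapfunc(a, 'argmax', axis=axis, out=out, **kwds)
    return bound(*args, **kwds)
ValueError: attempt to get argmax of an empty sequence
```

The ball is hidden behind the arm in the scene view. The hand is free with no force on it, so I rise straight up, move away in −y and check.

```bash
python3 -m pendant '[[[0,0,-0.06,0],[0,0,-0.1,0],[0,0,-0.14,0],[0,0,-0.15,0],[0,0,-0.15,0],[0,0,-0.15,0],[0,0,-0.15,0],[-0.1,-0.15,-0.1,0],[-0.1,-0.15,0,0],[-0.1,-0.15,0,0]]]'; python3 -m pendant '[[[0,-0.15,0,0],[0,-0.15,0,0],[0,-0.15,0,0],[0,-0.1,0,0],[0,-0.1,0,0],[0,0,0,0]]]'; python3 -c "
from h import *
tool(); f=sball(); save(f,'s7.png'); f=grab_frame('top'); P=pts(f); c=f['color'].astype(int); z=f['range_z']
x,y,Z=P[...,0],P[...,1],P[...,2]
m=(Z>.1)&(Z<.24)&(y>.18)&(y<.5)&(x>.45)&(x<.69)&(c.min(-1)>130)&(z>0); print('tub z',np.median(Z[m]),m.sum(),'predicted drop',20*(1.31+1.79))
g=dict(np.load('top0.npz'));d=np.abs(c-g['color'].astype(int)).max(-1)[110:255,300:400];print('bystander diff px',(d>50).sum())"
```

```text
time_s: 26.43
position: [0.5612, -0.1133, 0.3362]
orientation: [0.002, 0.712, 0.702, 0.001]
wrist_force: [0.0, -1.0, 0.6]
gripper_width: 1.001
gripper_force: 0.0
time_s: 26.93
position: [0.428, -0.1106, 0.3338]
orientation: [0.0, 0.713, 0.701, -0.0]
wrist_force: [0.6, 0.6, 0.2]
gripper_width: 0.996
gripper_force: 0.0
lift tcp mm [-136.4 -244.6  333.8] t 26.93 F [0.6 0.6 0.2] M [-0.05 -0.    0.07] w 0.9956364334501565 0.0 yang -0.9639199502198843 tilt [ 0.001 -0.001]
317.5217391304348 144.95652173913044 23 scene ball world [0.64570161 0.03950931 0.272     ]
tub z 0.15968139760712297 6369 predicted drop 62.0
bystander diff px 1
```

View pics/s7.png

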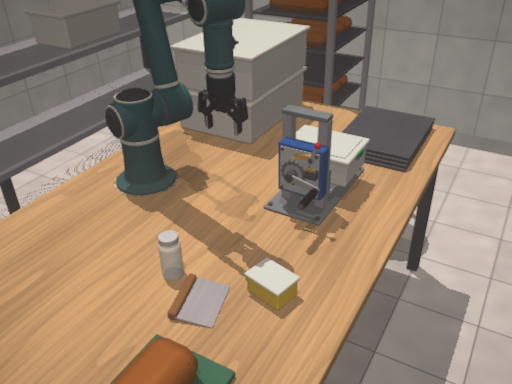

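The tub is 62 mm lower and resting, the lever is still thrown (ball at (318,145)), the handle at (308,198) is free, and the bystanders haven't moved. Handing in.

```bash
python3 -c "
from rig import *
print(close_job())"
```

```text
the job is handed in; nothing more can be done
None
```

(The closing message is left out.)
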